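# Press the retaining clip onto the polishing spindle

### The arm

A 7-joint arm with a two-finger parallel gripper is mounted at the origin on a cart in front of the work surface, level with it; the furniture and walls round the work are solid. World frame = base frame: x ahead of the robot, y to its left, z up, the work surface at z = 0. Lengths are in m, angles in rad, forces in N, time in s.
With the tool pointing down it reaches from about 0.425 to 0.925 m from the base axis. Payload 6.8 kg.
Tool frame: the origin (TCP) lies at the very end of the fingers, on their centre line; the grasp point (between the pads) lies 19 mm behind it (r.tcp_to_grasp is the distance from the TCP to the grasp point, in m); z points along the fingers, y is the line along which they close (so a half turn about z gives the same grasp; the last joint's range is limited). The gripper opens to 85 mm and grips with 20 to 120 N. Pads are 22 mm wide; open, the fingers measure 114 mm over their backs; the gripper's body (76 mm by 85 mm) begins 54 mm behind the grasp point. The pads swing forward as they close: fully open they stand 13 mm farther back than shut.
Start: joints at [1.087, 0.477, 0.022, 1.555, -0.011, 1.109, -0.083], TCP at [0.248, -0.628, 0.231] pointing down, gripper open.
Joint ranges: [-2.96, 2.96], [-0.34, 2.1], [-1.41, 1.46], [0.24, 2.44], [-1.37, 4.51], [0.17, 1.92], [-2.96, 2.96]. Speed limits (rad/s): [2.39, 2.39, 3.14, 3.14, 3.14, 3.14, 3.14].

### API

Orientations are given as a rotation vector (axis times angle).
In Python, from bench import r gives the robot as it stands.
- The arm moves only by the tool step_arm, never from a script. Its argument "moves" is a list of rows, each a list of 7 numbers: the shift along the tool's x, y, z in mm, then the turn, a rotation vector about the tool's x, y, z in rad, then the finger opening in mm, from 0 to 85.4. A call has 1 to 8 rows; each row is the pose to reach, as a shift and turn from the pose commanded when the call began, along the tool's axes at that moment; what a row does not reach only later rows make up. A row lasts 1/10 s, in which the tool goes at most 50 mm and 8.59 degrees, less where a joint would pass 70% of its speed; a pose out of reach is approached as far as the arm can. A call with a gripper value outside its range is refused whole. The fingers move at their own pace and stop on an object; "grip_force" is the grip in N (left out, the last holds). Time passes only in rows, so rows that repeat a pose let the fingers close. It gives the time, the measured TCP pose, the force, the opening and the grip force at its end, in the units of the state.
- r.get_obs(): the state, without advancing time (a new reading comes with each control period).
- r.grab_frame(name): name is "side" or "top" or "wrist"; returns a dict with "image" (384x512x3 uint8, red, green, blue), "depth" (384x512 float32, m along the optical axis (not along the pixel's ray), 0 where there is no reading), "mtx" (3x3 intrinsics, pixels), "k1" (the pictures are not rectified: a ray, as slopes to the right and down, at radius r is drawn at 1 + k1 r^2 times it, then the intrinsics apply), "rvec" (rotation vector, rad) and "tvec" (3), from world to camera coordinates, as OpenCV has them. Camera axes: x right, y down, z forward; pixel columns grow to the right and rows downward; lengths in m; the calibration is good to about 2 mm. A picture is of the moment at which its call begins.
- r.hand_in(): hands the job in; it is judged then, once.
The state is a dict: "clock": time; "joints": joint angles; "qvel": joint speeds; "tau": joint torques, N m; "tcp_pos": TCP position; "orientation": TCP orientation; "contact_force": force on the tool from outside, world axes, zero at the start; "moment": the same for the moment, N m; "grip_width": finger opening in m; "gripper_force": force on a finger pad.
Only numpy, scipy, OpenCV 4.12 (cv2) and the standard library are available. Lean on these libraries where they do the work, as an engineer would, in place of code of your own. Each camera call takes 0.05 s, during which the arm holds its last target. There are 200 camera calls.

### The job

The felt wheel on the small polishing spindle needs its retaining clip. Take the large orange spring clip by its tab and press it, open side down, over the narrow brass-coloured neck (the groove) of the spindle shaft until it snaps fully home with its tab upright, then let go. Leave the smaller black clip and the little red enamel jar where they stand.

Things in the scene. Friction and masses are not known exactly. Their poses are not given: they have to be found in the camera images.
- orange_clip: large orange spring clip, 39 (x) by 18 (y) by 82 mm tall, 45 to 70 g, standing open side down on two toes. Origin: centre of its underside; z up, y along its bore, x from jaw to jaw. Mouth between the toes about 24 mm wide at the bottom, narrowing to 11 mm at z = 13 mm; crown, 30 mm wide, at z = 33 to 45 mm, and above it the tab
- orange_clip_tab (a point): middle of the orange clip's grip tab, 64.5 mm above its underside, axes as the clip. The tab is an upright block, 14 mm (x) by 18 mm (y), from 45 to 82 mm above the underside. Keep the arm clear of the fixed black flexible shaft that hangs to the left of the clips: it climbs from the handpiece (x 0.40, y 0.40, z 0.01 m) through (0.53, 0.36, 0.12) to (0.62, 0.32, 0.4) and on up
- orange_clip_bore (a point): centre of the orange clip's bore, 22.5 mm above its underside, axes as the clip; at the groove's centre when the clip is home. Pressed straight down over the groove, the sprung jaws spread and then snap shut below the neck, at about 5 to 10 N, 20 to 10 mm before home; at home the crown rests on the neck
- spindle: polishing spindle, fixed: grey base plate 84 (x) by 200 (y) by 12 mm, horizontal dark steel shaft, 28 mm diameter, along y, axis 60 mm up; blue bearing blocks 86 mm tall at y = -91 to -69 and 55 to 77 mm; off-white felt wheel, 58 mm diameter, at y = -60 to -42 mm, steel flange to y = -38 mm. Origin: centre of its underside, z up
- groove (a point): centre of the groove on the shaft's axis, 60 mm above the spindle's underside, axes as the spindle: the brass-coloured neck of the dark shaft, 20 mm diameter and 34 mm long along y, between 28 mm shoulders
- black_clip: a smaller black clip of the same shape, 28 by 13 by 59 mm, standing on its toes, for another machine; not to be moved. Origin: centre of its underside
- enamel_jar: small round red enamel jar with a pale lid, 34 mm across, 26 mm tall; not to be moved. Origin: centre of its underside

How it is judged:
At the end, for the whole second after the job is handed in: The orange clip is snapped home on the groove: its bore centre within 12 mm of the groove's centre and no more than 5 mm above it, its bore within 15 degrees of the shaft's direction, its tab within 17 degrees of upright, at rest and released (distance between orange_clip_bore and groove below 0.012 m and z of orange_clip_bore in the frame of groove below 0.005 m and angle between the y axis of orange_clip and the y axis of spindle, either way round below 0.26 rad and angle between orange_clip's own z axis and vertical below 0.3 rad and linear speed of orange_clip below 0.02 m/s); the robot touches nothing.
It fails at once if the black clip is moved by more than 30 mm or knocked over (distance of black_clip from where it was at the start of the episode above 0.03 m or angle between black_clip's own z axis and vertical above 0.6 rad).
It fails at once if the enamel jar is moved by more than 30 mm or knocked over (distance of enamel_jar from where it was at the start of the episode above 0.03 m or angle between enamel_jar's own z axis and vertical above 0.6 rad).
It also fails if it takes over 38 s, if anything falls off the work surface, if the arm or the gripper's body presses on something with over 40 N, if the wrist force passes 120 N, or if a joint passes its speed limit or range.

## Working session

There is one attempt and no reset: what is moved stays moved. The work goes in short steps, Python scripts to look and compute and a tool call to move; the robot and the scene stay as the last step left them, time stands still between calls to the robot, and variables do not carry over. Pictures are saved under pics/ and viewed, at most 10 in all, crops included, and the job is handed in when it is done.

Besides the shell and the picture viewer there is one more tool, called as name([rows], argument=value, ...), one row to a line, values as JSON. step_arm: Moves the arm, as the interface text tells. Its arguments: {"type":"object","properties":{"moves":{"type":"array","items":{"type":"array","items":{"type":"number"}}},"grip_force":{"type":"number"}},"required":["moves"]}

```bash
mkdir -p pics
cat > h.py <<'E'
import numpy as np, cv2, pickle
from scipy.spatial.transform import Rotation as R
from bench import r
def snap(n,f):
    d=r.grab_frame(n); pickle.dump(d,open(f'pics/{f}.pkl','wb'))
    cv2.imwrite(f'pics/{f}.png',d['image'][:,:,::-1]); return d
def load(f): return pickle.load(open(f'pics/{f}.pkl','rb'))
def cloud(d):
    h,w=d['depth'].shape; K=d['mtx']
    u,v=np.meshgrid(np.arange(w),np.arange(h))
    p=np.stack([u,v],-1).reshape(-1,1,2).astype(float)
    s=cv2.undistortPoints(p,K,np.array([d['k1'],0,0,0.])).reshape(h,w,2)
    z=d['depth']; c=np.dstack([s*z[...,None],z])
    Rm=cv2.Rodrigues(np.array(d['rvec'],float))[0]
    P=(c-np.ravel(d['tvec']))@Rm; P[z==0]=np.nan; return P
def tool(dw):  # world shift (m) -> tool mm
    o=r.get_obs(); return R.from_rotvec(o['orientation']).inv().apply(dw)*1000
E
python3 - <<'E'
from h import *
a=snap('top','t1');b=snap('side','s1')
o=r.get_obs();print({k:np.round(v,3) for k,v in o.items()})
print(R.from_rotvec(o['orientation']).as_matrix().round(2))
cv2.imwrite('pics/both.png',cv2.resize(np.vstack([a['image'],b['image']])[:,:,::-1],(400,600)) )
E
```

```text
{'clock': np.float64(0.1), 'joints': array([ 1.087,  0.478,  0.022,  1.556, -0.011,  1.109, -0.083]), 'qvel': array([ 0.   , -0.003, -0.   , -0.002,  0.001, -0.001, -0.001]), 'tau': array([ 6.0000e-03, -5.9775e+01,  1.6140e+00, -2.8195e+01,  1.3000e-02,
        5.0000e-03,  0.0000e+00]), 'tcp_pos': array([ 0.247, -0.627,  0.23 ]), 'orientation': array([-3.085e+00, -5.870e-01,  1.000e-03]), 'contact_force': array([ 1.188, -0.216,  0.823]), 'moment': array([-0.018, -0.028, -0.078]), 'gripper_force': np.float64(0.0), 'grip_width': np.float64(0.086)}
[[ 0.93  0.37 -0.  ]
 [ 0.37 -0.93  0.  ]
 [-0.   -0.   -1.  ]]
```

View pics/t1.png

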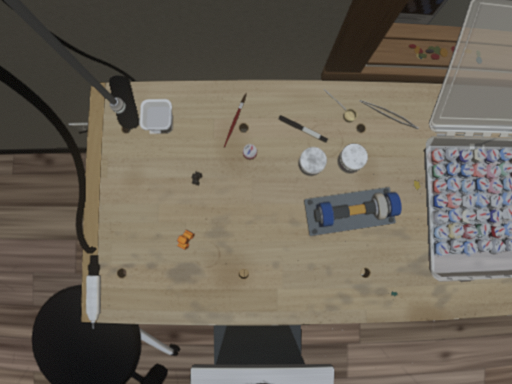

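View pics/s1.png

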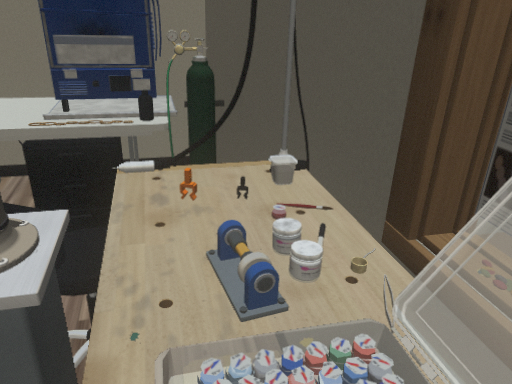

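The top view shows the orange clip at (186,239), the black clip at (197,178), the jar at (250,152), and the spindle around (352,211) with its neck near (357,210). The side view agrees.

Run:
```python
from h import *
d=load('t1');P=cloud(d);im=d['image'].astype(int)
hsv=cv2.cvtColor(d['image'],cv2.COLOR_RGB2HSV)
for n,(u0,u1,v0,v1) in dict(clip=(172,200,226,252),groove=(340,374,200,222)).items():
    s=np.s_[v0:v1,u0:u1]; m=(hsv[s][...,1]>185)&(hsv[s][...,0]<24)&(hsv[s][...,0]>4); q=P[s][m]
    print(n,m.sum(),np.nanmean(q,0).round(4),np.nanmax(q,0).round(4),np.nanmin(q,0).round(4))
    if n=='clip':
        t=q[q[:,2]>.07];print('tab',len(t),t.mean(0)); 
        g=q[(q[:,2]>.02)&(q[:,2]<.06)]
        w,V=np.linalg.eigh(np.cov(q[:,:2].T));print(w,V)
        print(q.round(3)[::4].tolist())
    else:
        print(q.round(3)[::4].tolist())
# base plate: points z ~.012 in the region
s=np.s_[180:245,295:410];q=P[s].reshape(-1,3);h=q[(q[:,2]>.006)&(q[:,2]<.1)&(q[:,0]>0)]
hh=np.float32(h[:,:2]);print(len(hh),cv2.minAreaRect(hh[(np.float32(h[:,2])<.02)]))
for u,v in [(356,205),(357,210),(357,214),(325,213),(380,206),(396,204),(197,178),(250,152)]: print(u,v,P[v,u].round(4))
cr=np.hstack([cv2.resize(d['image'][222:258,168:204],(400,400),interpolation=cv2.INTER_CUBIC),cv2.resize(d['image'][186:238,330:382],(400,400),interpolation=cv2.INTER_CUBIC)])
cv2.imwrite('pics/crop1.png',cr[:,:,::-1])
```

```text
clip 5 [0.4304 0.1651 0.0358] [0.4498 0.1703 0.0799] [0.4216 0.1556 0.0153]
tab 1 [0.43122955 0.17034081 0.07988575]
[8.55567906e-06 1.53590441e-04] [[-0.39830402 -0.91725346]
 [-0.91725346  0.39830402]]
[[0.45, 0.156, 0.043], [0.422, 0.168, 0.021]]<stdin>:6: RuntimeWarning: Mean of empty slice
Traceback (most recent call last):
ValueError: zero-size array to reduction operation fmax which has no identity
```

Run:
```python
from h import *
d=load('t1');P=cloud(d)
I=d['image'].astype(int); m0=(I[...,0]-I[...,2]>90)
for n,(u0,u1,v0,v1) in dict(clip=(172,200,226,252),groove=(340,374,200,222)).items():
    s=np.s_[v0:v1,u0:u1]; q=P[s][m0[s]]; q=q[q[:,2]>.008]
    print(n,len(q),q.mean(0).round(4),q.max(0).round(4),q.min(0).round(4))
    if n=='clip':
        t=q[q[:,2]>.07];print('tab',len(t),t.mean(0),cv2.minAreaRect(np.float32(t[:,:2])))
    print(cv2.minAreaRect(np.float32(q[:,:2])))
s=np.s_[180:245,295:410];q=P[s].reshape(-1,3)
h=q[(q[:,2]>.006)&(q[:,2]<.02)]
print(len(h),cv2.minAreaRect(np.float32(h[:,:2])))
for u,v in [(356,205),(357,210),(357,214),(325,213),(380,206),(396,204),(197,178),(250,152)]: print(u,v,P[v,u].round(4))
cr=np.hstack([cv2.resize(d['image'][222:258,168:204],(400,400),interpolation=cv2.INTER_CUBIC),cv2.resize(d['image'][186:238,330:382],(400,400),interpolation=cv2.INTER_CUBIC)])
cv2.imwrite('pics/crop1.png',cr[:,:,::-1])
```

```text
clip 142 [0.4369 0.1658 0.0584] [0.4541 0.1814 0.0859] [0.4178 0.1534 0.0153]
tab 56 [0.43630936 0.16659875 0.080749  ] ((0.4352336525917053, 0.16686667501926422), (0.01647949405014515, 0.014593138359487057), 0.1060948446393013)
((0.4365479350090027, 0.16684657335281372), (0.016466306522488594, 0.037752073258161545), 61.93271255493164)<stdin>:6: RuntimeWarning: Mean of empty slice.
  ret = um.true_divide(
Traceback (most recent call last):
ValueError: zero-size array to reduction operation maximum which has no identity
```

Run:
```python
from h import *
d=load('t1');P=cloud(d)
I=d['image'].astype(int)
for u,v in [(352,210),(357,207),(357,210),(357,214),(325,213),(370,208),(380,206),(396,204),(197,178),(250,152)]: print(u,v,I[v,u],P[v,u].round(4))
s=np.s_[180:245,295:410];q=P[s].reshape(-1,3)
h=q[(q[:,2]>.006)&(q[:,2]<.02)]
print(len(h),cv2.minAreaRect(np.float32(h[:,:2])))
h=q[(q[:,2]>.078)&(q[:,2]<.095)];L=h[h[:,1]>-.22];
print(L.mean(0),L.min(0),L.max(0),np.median(h[:,:2],0),h.min(0),h.max(0))
cr=np.hstack([cv2.resize(d['image'][222:258,168:204],(400,400),interpolation=cv2.INTER_CUBIC),cv2.resize(d['image'][180:244,320:384],(400,400),interpolation=cv2.INTER_CUBIC)])
cv2.imwrite('pics/crop1.png',cr[:,:,::-1])
```

```text
352 210 [154 126  71] [ 0.4963 -0.1864  0.0702]
357 207 [155 126  70] [ 0.5026 -0.1975  0.0693]
357 210 [154 125  70] [ 0.4963 -0.1976  0.0682]
357 214 [116 104  90] [ 0.4909 -0.2126  0.0105]
325 213 [ 49  71 121] [ 0.4896 -0.1267  0.0838]
370 208 [62 64 66] [ 0.5001 -0.2245  0.0722]
380 206 [145 145 142] [ 0.5031 -0.2415  0.0868]
396 204 [ 49  71 118] [ 0.5071 -0.2761  0.0865]
197 178 [41 36 29] [0.5668 0.1404 0.0544]
250 152 [132 133 143] [0.6289 0.0271 0.0263]
1832 ((0.4979974329471588, -0.1972263753414154), (0.08281964808702469, 0.1991695910692215), 7.864724636077881)
[ 0.48976589 -0.13101997  0.08322631] [ 0.47124993 -0.14362221  0.07801006] [ 0.50853368 -0.11955723  0.08901253] [ 0.50169372 -0.24597015] [ 0.47124993 -0.28885791  0.07801006] [ 0.53080878 -0.11955723  0.08998114]
```

View pics/crop1.png

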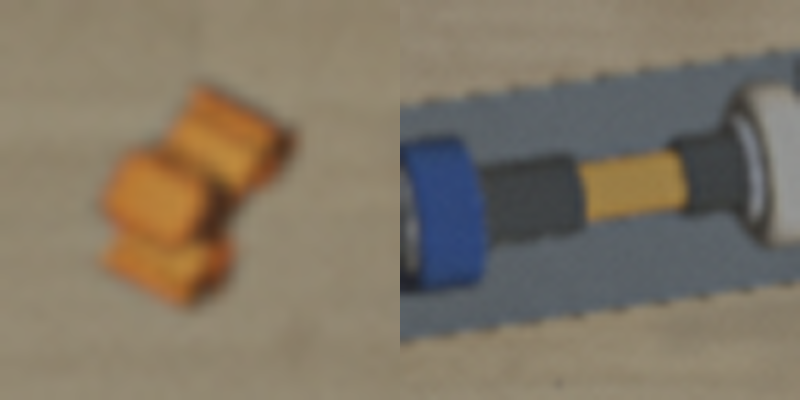

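Clip: tab near (0.436, 0.167), top at 0.081 m (expected 0.082), jaw axis at about −28°. Groove: about (0.497, −0.198), spindle x axis at about +7.5°. The base plate measures 83×199 mm, as it should. I'll swing over towards the clip now.

step_arm([
  [36,-33,0,0,0,-0.09,85],
  [72,-66,0,0,0,-0.18,85],
  [108,-99,0,0,0,-0.27,85],
  [144,-132,0,0,0,-0.36,85],
  [180,-165,0,0,0,-0.45,85],
  [216,-198,0,0,0,-0.54,85],
  [252,-231,0,0,0,-0.62,85],
  [288,-264,0,0,0,-0.7,85],
])

```text
clock: 0.9
tcp_pos: [0.419, -0.2747, 0.2312]
orientation: [-2.695, -1.614, 0.0]
contact_force: [1.3, -0.0, 0.7]
grip_width: 0.0854
gripper_force: 0.0
```

Run:
```python
from h import *
o=r.get_obs();print(o['tcp_pos'],o['joints'].round(2),R.from_rotvec(o['orientation']).as_matrix().round(3))
print(tool(np.array([.436,.166,.20])-o['tcp_pos']))
```

```text
[ 0.41902095 -0.27472364  0.23121139] [ 0.71  0.21 -0.29  1.95  0.07  1.   -0.1 ] [[ 0.472  0.881 -0.   ]
 [ 0.881 -0.472 -0.   ]
 [-0.    -0.    -1.   ]]
[ 396.49919556 -193.17678103   31.15896042]
```

step_arm([
  [40,-19,0,0,0,0,85],
  [84,-41,0,0,0,0,85],
  [128,-63,0,0,0,0,85],
  [172,-84,0,0,0,0,85],
  [216,-106,0,0,0,0,85],
  [260,-127,0,0,0,0,85],
  [304,-149,0,0,0,0,85],
  [348,-170,0,0,0,0,85],
])

```text
clock: 1.7
tcp_pos: [0.4339, 0.1121, 0.2313]
orientation: [2.698, 1.609, -0.0]
contact_force: [1.2, -0.0, 0.4]
grip_width: 0.0849
gripper_force: 0.0
```

step_arm([
  [30,-14,0,0,0,0,85],
  [48,-23,10,0,0,0,85],
  [48,-23,10,0,0,0,85],
  [48,-23,10,0,0,0,85],
])

```text
clock: 2.1
tcp_pos: [0.4366, 0.1631, 0.2208]
orientation: [-2.697, -1.61, 0.002]
contact_force: [-0.8, -0.7, -0.2]
grip_width: 0.085
gripper_force: 0.0
```

Run:
```python
from h import *
d=snap('wrist','w1');o=r.get_obs();print(o['tcp_pos'],o['contact_force'])
P=cloud(d);I=d['image'].astype(int);m=(I[...,0]-I[...,2]>70)&(P[...,2]>.008)
m&=(np.hypot(P[...,0]-.436,P[...,1]-.166)<.06)
q=P[m];t=q[q[:,2]>.076];c=q[q[:,2]<.055]
print(len(q),q[:,2].max(),'tab',len(t),t.mean(0),cv2.minAreaRect(np.float32(t[:,:2])))
print('all',cv2.minAreaRect(np.float32(q[:,:2])))
print('body',cv2.minAreaRect(np.float32(c[:,:2])))
```

```text
[0.43693666 0.16236259 0.22108061] [-0.01030767 -0.1747943  -0.74869664]
729 0.08088409259574375 tab 225 [0.43691794 0.16495594 0.0789238 ] ((0.4367429316043854, 0.16473150253295898), (0.01784246601164341, 0.013462405651807785), 60.9925537109375)
all ((0.4363674521446228, 0.1645938605070114), (0.01846417970955372, 0.038389548659324646), 62.12854766845703)
body ((0.4363674521446228, 0.1645938605070114), (0.01846417970955372, 0.038389548659324646), 62.12854766845703)
```

View pics/w1.png

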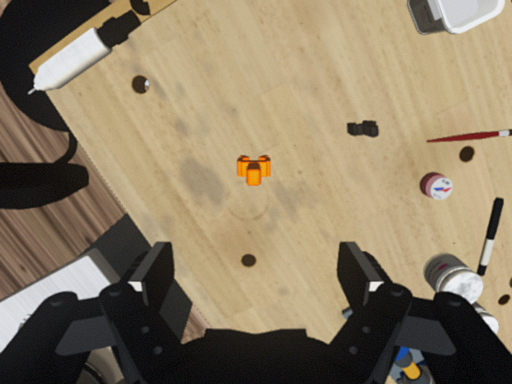

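The wrist view shows the clip at (254,168), clear of the black clip at (363,128). Measured sizes are 18×38 mm for the body and 18×13 mm for the tab, as specified, so I'll descend.

step_arm([
  [2,-1,35,0,0,0,60],
  [2,-1,75,0,0,0,60],
  [2,-1,110,0,0,0,60],
  [2,-1,140,0,0,0,60],
  [2,-1,160,0,0,0,60],
  [2,-1,171,0,0,0,60],
  [2,-1,171,0,0,0,60],
  [2,-1,171,0,0,0,60],
], grip_force=40)

```text
clock: 2.95
tcp_pos: [0.4378, 0.1654, 0.0511]
orientation: [2.698, 1.608, 0.002]
contact_force: [-0.6, -0.4, -0.3]
grip_width: 0.0598
gripper_force: 0.0
```

step_arm([
  [0,0,0,0,0,0,40],
  [0,0,0,0,0,0,30],
  [0,0,0,0,0,0,20],
  [0,0,0,0,0,0,8],
  [0,0,0,0,0,0,8],
  [0,0,0,0,0,0,8],
  [0,0,0,0,0,0,8],
  [0,0,0,0,0,0,8],
])

```text
clock: 3.75
tcp_pos: [0.4374, 0.1659, 0.0506]
orientation: [2.698, 1.609, 0.001]
contact_force: [-0.8, -0.4, 6.2]
grip_width: 0.0133
gripper_force: 43.1
```

Gripped at 13.3 mm. Next I lift.

step_arm([
  [0,0,-10,0,0,0,8],
  [0,0,-30,0,0,0,8],
  [0,0,-60,0,0,0,8],
  [0,0,-95,0,0,0,8],
  [0,0,-130,0,0,0,8],
  [0,0,-150,0,0,0,8],
  [0,0,-150,0,0,0,8],
], grip_force=60)

```text
clock: 4.45
tcp_pos: [0.4386, 0.1666, 0.2034]
orientation: [2.697, 1.609, 0.008]
contact_force: [-0.1, 1.1, -1.6]
grip_width: 0.0133
gripper_force: 60.4
```

Run:
```python
from h import *
o=r.get_obs();print(o['tcp_pos'],o['contact_force'],o['grip_width'])
print(R.from_rotvec(o['orientation']).as_matrix().round(3))
print(tool(np.array([.497,-.198,.22])-o['tcp_pos']))
```

```text
[0.43855047 0.1665955  0.20337894] [-0.07693008  1.13122491 -1.56605805] 0.013320828532473551
[[ 0.475  0.88   0.005]
 [ 0.88  -0.475  0.002]
 [ 0.004  0.004 -1.   ]]
[-292.9601127   224.74998479  -16.86118733]
```

step_arm([
  [-30,23,0,0,0,-0.08,8],
  [-68,52,0,0,0,-0.16,8],
  [-106,81,0,0,0,-0.25,8],
  [-144,110,0,0,0,-0.34,8],
  [-182,139,0,0,0,-0.43,8],
  [-220,168,0,0,0,-0.52,8],
  [-255,195,0,0,0,-0.58,8],
  [-280,214,0,0,0,-0.625,8],
])

```text
clock: 5.25
tcp_pos: [0.4913, -0.1857, 0.199]
orientation: [-2.072, -2.359, 0.002]
contact_force: [0.8, 0.6, 0.0]
grip_width: 0.0133
gripper_force: 60.5
```

step_arm([
  [0,0,0,0,0,0,8],
  [0,0,0,0,0,0,8],
  [0,0,0,0,0,0,8],
])

```text
clock: 5.55
tcp_pos: [0.4919, -0.1806, 0.1997]
orientation: [-2.069, -2.361, -0.0]
contact_force: [-0.5, -0.4, -0.7]
grip_width: 0.0128
gripper_force: 60.5
```

Run:
```python
from h import *
o=r.get_obs();print(o['tcp_pos'],R.from_rotvec(o['orientation']).as_matrix().round(3))
d=snap('wrist','w2');snap('side','s2')
P=cloud(d);I=d['image'].astype(int)
q=P.reshape(-1,3)
# groove: brass
m=(I[...,0]-I[...,2]>50)&(P[...,2]>.05)&(P[...,2]<.075);g=P[m];g=g[np.hypot(g[:,0]-.497,g[:,1]+.198)<.03]
print('brass',len(g),g.mean(0) if len(g) else 0, cv2.minAreaRect(np.float32(g[:,:2])) if len(g)>3 else 0)
h=q[(q[:,2]>.009)&(q[:,2]<.016)&(np.hypot(q[:,0]-.497,q[:,1]+.198)<.115)]
print('plate',len(h),cv2.minAreaRect(np.float32(h[:,:2])))
# held clip
c=P[(I[...,0]-I[...,2]>70)&(P[...,2]>.11)];print('clip',len(c),c.mean(0),c.min(0),c.max(0))
s=load('s2');Ps=cloud(s);I=s['image'].astype(int)
c=Ps[(I[...,0]-I[...,2]>60)&(Ps[...,2]>.11)&(np.hypot(Ps[...,0]-.49,Ps[...,1]+.19)<.08)];print('clip side',len(c),c.mean(0),c.min(0),c.max(0))
cv2.imwrite('pics/pair.png',np.hstack([cv2.resize(d['image'],(400,300)),cv2.resize(s['image'][130:322,150:342],(400,300))])[:,:,::-1])
```

```text
[ 0.49194612 -0.18064945  0.19967387] [[-0.131  0.991 -0.001]
 [ 0.991  0.131  0.001]
 [ 0.001 -0.001 -1.   ]]
brass 566 [ 0.49797395 -0.19927877  0.06645474] ((0.49867725372314453, -0.2008267492055893), (0.01994013600051403, 0.038793064653873444), 6.987990856170654)
plate 4160 ((0.5322023630142212, -0.18222081661224365), (0.1538895070552826, 0.173031747341156), 8.011478424072266)
clip 3048 [ 0.49196657 -0.17661816  0.20132525] [ 0.46499416 -0.19600258  0.14826608] [ 0.51155286 -0.16849095  0.27157816]
clip side 568 [ 0.49081655 -0.18796464  0.1876962 ] [ 0.47127363 -0.19475377  0.15060999] [ 0.51209044 -0.1693799   0.23155336]
```

View pics/pair.png

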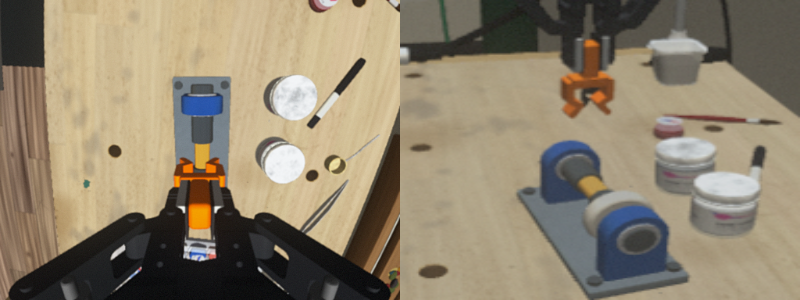

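The clip is held upright and square, with its underside about 50 mm below the TCP. Groove centre (0.4975, −0.199). I'll align and lower to just above the neck.

step_arm([
  [-10,2,0,0,0,0,8],
  [-19,3,10,0,0,0,8],
  [-19,3,30,0,0,0,8],
  [-19,3,50,0,0,0,8],
  [-19,3,64,0,0,0,8],
  [-19,3,68,0,0,0,8],
  [-19,3,68,0,0,0,8],
  [-19,3,68,0,0,0,8],
], grip_force=80)

```text
clock: 6.45
tcp_pos: [0.4985, -0.2009, 0.1329]
orientation: [2.072, 2.36, 0.001]
contact_force: [-0.6, 0.1, -0.9]
grip_width: 0.0131
gripper_force: 81.2
```

Run:
```python
from h import *
o=r.get_obs();print(o['tcp_pos'],o['contact_force'])
s=snap('side','s3');w=snap('wrist','w3')
c=s['image'][170:320,190:310]
cv2.imwrite('pics/s3c.png',np.hstack([cv2.resize(c,(440,550),interpolation=cv2.INTER_CUBIC),cv2.resize(w['image'][100:384,176:330],(298,550),interpolation=cv2.INTER_CUBIC)])[:,:,::-1])
```

```text
[ 0.49845664 -0.20091635  0.13291361] [-0.58824672  0.12936779 -0.86142114]
```

View pics/s3c.png

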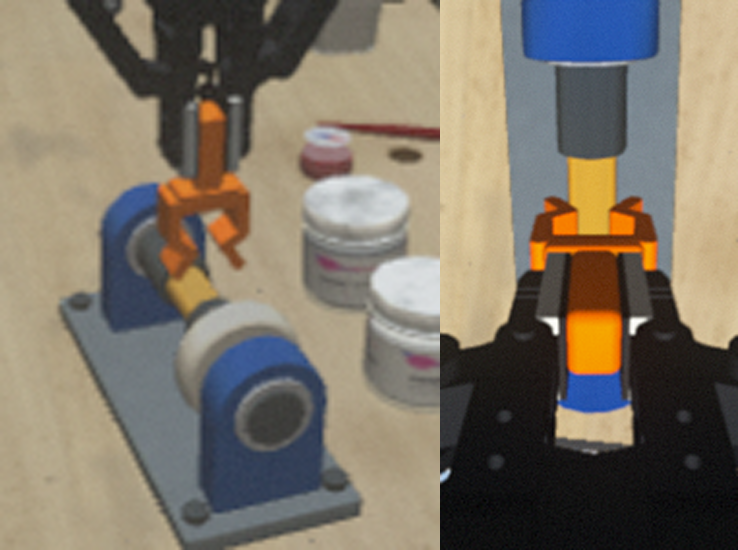

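The clip's mouth is centred on the brass neck in the wrist view, about column 593 for both. Now I press.

step_arm([
  [2,-1,6,0,0,0,8],
  [2,-1,12,0,0,0,8],
  [2,-1,17,0,0,0,8],
  [2,-1,22,0,0,0,8],
  [2,-1,27,0,0,0,8],
  [2,-1,32,0,0,0,8],
  [2,-1,36,0,0,0,8],
  [2,-1,40,0,0,0,8],
])

```text
clock: 7.35
tcp_pos: [0.4973, -0.199, 0.0924]
orientation: [2.072, 2.36, 0.001]
contact_force: [0.4, -0.6, 1.0]
grip_width: 0.0128
gripper_force: 81.9
```

step_arm([
  [0,0,2,0,0,0,8],
  [0,0,4,0,0,0,8],
  [0,0,6,0,0,0,8],
  [0,0,6,0,0,0,8],
])

```text
clock: 7.75
tcp_pos: [0.4969, -0.1988, 0.0878]
orientation: [2.072, 2.361, -0.001]
contact_force: [-3.8, 1.8, 17.2]
grip_width: 0.0128
gripper_force: 84.3
```

The force is 17 N at TCP z = 0.088, so the crown is resting on the neck. I'll release gently and check.

step_arm([
  [0,0,-1,0,0,0,20],
  [0,0,-1,0,0,0,35],
  [0,0,-2,0,0,0,50],
  [0,0,-10,0,0,0,60],
  [0,0,-35,0,0,0,60],
  [0,0,-75,0,0,0,60],
  [0,0,-110,0,0,0,60],
  [0,0,-110,0,0,0,60],
])

```text
clock: 8.55
tcp_pos: [0.4997, -0.1995, 0.2016]
orientation: [2.067, 2.355, 0.005]
contact_force: [0.8, -0.3, 0.1]
grip_width: 0.0599
gripper_force: 0.0
```

Run:
```python
from h import *
o=r.get_obs();print(o['tcp_pos'],o['contact_force'],o['grip_width'])
w=snap('wrist','w4');s=snap('side','s4');P=cloud(w);I=w['image'].astype(int)
m=(I[...,0]-I[...,2]>70)&(P[...,2]>.105)&(np.hypot(P[...,0]-.497,P[...,1]+.199)<.05);t=P[m]
print(len(t),np.median(t,0),cv2.minAreaRect(np.float32(t[:,:2])))
c=s['image'][170:320,190:310]
cv2.imwrite('pics/s4c.png',np.hstack([cv2.resize(c,(400,500),interpolation=cv2.INTER_CUBIC),cv2.resize(w['image'][0:384,106:406],(390,500))])[:,:,::-1])
```

```text
[ 0.49971107 -0.19949223  0.2015624 ] [ 0.76275678 -0.28801628  0.05571501] 0.05989441958308339
409 [ 0.49823692 -0.19834477  0.11613138] ((0.5011010766029358, -0.19541481137275696), (0.03508705645799637, 0.025691960006952286), 9.476276397705078)
```

View pics/s4c.png

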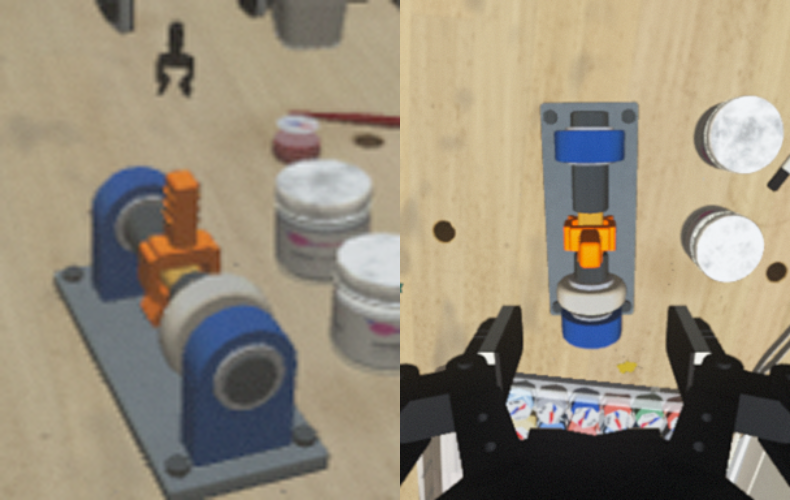

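The clip sits on the brass neck with its tab upright. The tab's median height is 0.116 m at (0.498, −0.198), against an expected top of 0.1195 m. The black clip and jar are in place and the gripper is clear, so I'm handing in.

```bash
python3 -c "
from bench import r
print(r.hand_in())"
```

```text
the job is handed in; nothing more can be done
None
```

The orange clip is pressed home on the spindle's groove with its tab upright and let go; the black clip and the jar were left alone, and the job was handed in at about 8.7 s (no verdict was returned).

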